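# Find the toolbox with the worn friction hinge

## Robot

A 7-joint arm with a two-finger parallel gripper is mounted at the origin on the work surface. World frame = base frame: x ahead of the robot, y to its left, z up, the work surface at z = 0. Lengths are in m, angles in rad, forces in N, time in s.
With the tool pointing down it reaches from about 0.35 to 0.9 m from the base axis. Payload 8.1 kg.
Tool frame: the origin (TCP) lies midway between the tips of the shut fingers; the grasp point (between the pads) lies 19 mm behind it; x points along the fingers, z is the direction in which the jaws open and shut, and the axes are right-handed (so a half turn about x gives the same grasp; the last joint's range is limited). The gripper opens to 92 mm and grips with 3 to 60 N. Pads are 19 mm wide; open, the fingers measure 130 mm over their backs; the gripper's body (75 mm by 190 mm) begins 47 mm behind the grasp point.
Start: joints at [1.035, 0.434, 0.025, 1.573, -0.012, 1.134, -0.075], TCP at [0.262, -0.567, 0.227] pointing down, gripper open.
Joint ranges: [-2.62, 2.62], [-0.44, 2.09], [-1.27, 1.32], [0.08, 2.57], [-1.32, 4.46], [0.12, 2], [-2.74, 2.74]. Speed limits (rad/s): [2.22, 2.22, 3.01, 3.01, 3.14, 3.14, 3.14].

## Interface

Orientations are given as a rotation vector (axis times angle).
In Python, from cell import arm, optics, finder gives the robot as it stands.
- The arm moves only by the tool send_rows, never from a script. Its argument "rows" is a list that holds one entry, the list of rows, each a list of 7 numbers: the shift along the tool's x, y, z in mm, then the turn, a rotation vector about the tool's x, y, z in degrees, then the opening in per cent of the stroke, from 0 (shut) to 100 (fully open). A call has exactly 8 rows; each row is the pose to reach, as a shift and turn from the pose commanded when the call began, along the tool's axes at that moment; what a row does not reach only later rows make up. A row lasts 1/10 s, in which the tool goes at most 50 mm and 8.59 degrees, less where a joint would pass 70% of its speed; a pose out of reach is approached as far as the arm can. A call with a gripper value outside its range is refused whole. The fingers move at their own pace and stop on an object; "grip_force" is the grip in N (left out, the last holds). Time passes only in rows, so rows that repeat a pose let the fingers close, or fill a call up. It gives the time, the measured TCP pose, the force and the opening at its end, in the units of the state.
- arm.observe(): the state, without advancing time (a new reading comes with each control period).
- optics.get_image(name): name is "side" or "top"; returns (picture, depth): 400x640x3 uint8, red, green, blue; 400x640 float32, m along the optical axis (not along the pixel's ray), 0 where there is no reading.
- optics.get_calibration(name): a dict with "camera_matrix" (3x3 intrinsics, pixels), "position" and "orientation" of the camera in the world. Camera axes: x right, y up, looking along -z (the intrinsics and any distortion apply to the point x, -y, -z); pixel columns grow to the right and rows downward; lengths in m; the calibration is good to about 2 mm. A picture is of the moment at which its call begins. get_calibration takes no time and is no camera call.
- arm.sign_off(): hands the job in, once; it reports no verdict.
Trained networks look in the newest picture that a camera, given by its name, has taken for a name from the list of things; names that differ only in an ending like _2 or _b are one class to them, and where a whole thing is asked for, a point or a joint stands for the part that bears it (a point fixed in the world has none). Each returns a list of dicts, best first, with "confidence" (0 to 1); they miss things now and then, are a little off and sometimes report something else, mostly with a low value. They report only what shows in the picture. A call takes as long as a camera call.
- finder.search_frame(camera, thing): "bbox" ([left, top, width, height] in pixels, round what is visible of it).
- finder.regions_of(camera, thing): "region" (400x640 bool, what is visible of it) and "bbox" ([left, top, width, height] in pixels, round what is visible of it).
- finder.place_of(camera, thing): "xy" ([column, row] in pixels: a listed point, or the origin of a listed thing).
The state is a dict: "clock": time; "joints": joint angles; "dq": joint speeds; "joint_efforts": joint torques, N m; "position": TCP position; "ee_rot": TCP orientation; "force": force on the tool from outside, world axes, zero at the start; "ft_torque": the same for the moment, N m; "width": opening from 0.0 (shut) to 1.0 (fully open).
Only numpy, scipy, OpenCV 4.12 (cv2) and the standard library are available. Lean on these libraries where they do the work, as an engineer would, in place of code of your own. Each camera call takes 0.05 s, during which the arm holds its last target.

## Task

Two toolboxes on the shop counter look the same, but one has a worn lid hinge: lift both lids by their bars to about half open (40 degrees) and let go, so that both stand by themselves at once. Then press straight down on the polished stud of each, gently, with about 6 newtons and never more than 9: leave the good lid, which bears this for a moment without moving, standing half open, and press the worn one, which gives way, slowly down until it is fully shut. Leave the tape roll and the screwdriver lying between the toolboxes where they are.

Things in the scene. Friction and masses are not known exactly. Their poses are not given: they have to be found in the camera images.
- case_a: One of two toolboxes of the same look, fixed to the counter: grey steel, 210 mm deep (own x), 200 wide (y), 100 high without the lid. Origin at the centre of its underside; x points from the front (lift bar, towards the robot) to the hinge at the back, z up. Either may stand left or right; either may have the worn hinge.
- lid_a (a joint): Lid angle of case_a, rad: 0 shut (starts 0 to 0.1), 0.7 half open, 1.4 end stop. 12 mm plate, 0.45 kg, friction hinge: good or worn, it stays where it is let go. At the bar the good one takes 10 to 13 N to lift, the worn one about 5; pressed on the stud when half open the good one bears over 10 N, the worn one sinks under 2 to 4 N and follows down to shut, a rigid stop.
- hinge_a (a point): Point on the hinge line of lid_a, mid width, 105 mm behind the toolbox's centre, 100 mm above the counter; the line runs along the toolbox's y. Axes are the lid's: when shut they are the toolbox's; the lid lies along -x from here, its outer face is 12 mm along +z.
- bar_a (a point): Middle of the lift bar of lid_a: bare steel, round, 12 mm thick, 100 mm long along the toolbox's y, held 40 mm in front of the lid's edge by two end arms; it can be pinched from above, one finger before and one behind it. In the lid's axes it is 250 mm along -x and 27 mm along +z from the hinge point.
- stud_a: Sprung stud of polished, slippery steel on the outer face of lid_a, mid width: a dome of 12 mm radius. Origin at its base, 190 mm along -x and 12 mm along +z (lid's axes) from the hinge point; the dome's ball centre is 4 mm further along the lid's z, and its highest point 12 mm straight above that at any lid angle. Yields 0.4 mm per N.
- case_b: One of two toolboxes of the same look, fixed to the counter: grey steel, 210 mm deep (own x), 200 wide (y), 100 high without the lid. Origin at the centre of its underside; x points from the front (lift bar, towards the robot) to the hinge at the back, z up. Either may stand left or right; either may have the worn hinge.
- lid_b (a joint): Lid angle of case_b, rad: 0 shut (starts 0 to 0.1), 0.7 half open, 1.4 end stop. 12 mm plate, 0.45 kg, friction hinge: good or worn, it stays where it is let go. At the bar the good one takes 10 to 13 N to lift, the worn one about 5; pressed on the stud when half open the good one bears over 10 N, the worn one sinks under 2 to 4 N and follows down to shut, a rigid stop.
- hinge_b (a point): Point on the hinge line of lid_b, mid width, 105 mm behind the toolbox's centre, 100 mm above the counter; the line runs along the toolbox's y. Axes are the lid's: when shut they are the toolbox's; the lid lies along -x from here, its outer face is 12 mm along +z.
- bar_b (a point): Middle of the lift bar of lid_b: bare steel, round, 12 mm thick, 100 mm long along the toolbox's y, held 40 mm in front of the lid's edge by two end arms; it can be pinched from above, one finger before and one behind it. In the lid's axes it is 250 mm along -x and 27 mm along +z from the hinge point.
- stud_b: Sprung stud of polished, slippery steel on the outer face of lid_b, mid width: a dome of 12 mm radius. Origin at its base, 190 mm along -x and 12 mm along +z (lid's axes) from the hinge point; the dome's ball centre is 4 mm further along the lid's z, and its highest point 12 mm straight above that at any lid angle. Yields 0.4 mm per N.
- tape_small: Bystander: small grey tape roll lying flat, 72 mm across, 36 mm high, between the toolboxes; origin at its underside.
- screwdriver: Bystander: screwdriver lying along x between the toolboxes' fronts, about 30 mm high at most; origin underneath.

How it is judged:
On the way, in this order (a step that is already met when the one before it is completed fails the run):
1. one lid has been lifted and stands half open by itself, untouched (((value of joint lid_a between 0.5 and 0.9 rad and velocity of joint lid_a between -0.05 and 0.05 rad/s and contact force between the fingers and case_a below 0.2 N) or (value of joint lid_b between 0.5 and 0.9 rad and velocity of joint lid_b between -0.05 and 0.05 rad/s and contact force between the fingers and case_b below 0.2 N))), for 0.3 s.
2. both lids stand half open by themselves, untouched (value of joint lid_a between 0.5 and 0.9 rad and velocity of joint lid_a between -0.05 and 0.05 rad/s and contact force between the fingers and case_a below 0.2 N and value of joint lid_b between 0.5 and 0.9 rad and velocity of joint lid_b between -0.05 and 0.05 rad/s and contact force between the fingers and case_b below 0.2 N), for 0.3 s.
3. the good lid bears a press of at least 4.5 N on its stud without moving (contact force between the fingers and stud_b above 4.5 N and value of joint lid_b between 0.5 and 0.9 rad and velocity of joint lid_b between -0.05 and 0.05 rad/s), for 0.2 s.
At the end, for the whole second after the job is handed in: The lid with the good hinge stands still at 0.5 to 0.9 rad, the lid with the worn hinge is shut (under 0.03 rad) and still (value of joint lid_b between 0.5 and 0.9 rad and velocity of joint lid_b between -0.05 and 0.05 rad/s and velocity of joint lid_a between -0.05 and 0.05 rad/s and value of joint lid_a below 0.03 rad); the robot touches nothing.
It fails at once if a stud is pressed with more than 10 N (contact force between the fingers and stud_a above 10 N or contact force between the fingers and stud_b above 10 N).
It fails at once if a lid is slammed down (faster than 1.5 rad/s) (velocity of joint any of lid_a, lid_b below -1.5 rad/s).
It fails at once if a bystander is moved by more than 40 mm (distance of any of tape_small, screwdriver from where it was at the start of the episode above 0.04 m).
It also fails if it takes over 72 s, if anything falls off the work surface, if the arm or the gripper's body presses on something with over 40 N, if the wrist force passes 120 N, or if a joint passes its speed limit or range.

## Working session

There is one attempt and no reset: what is moved stays moved. The work goes in short steps, Python scripts to look and compute and a tool call to move; the robot and the scene stay as the last step left them, time stands still between calls to the robot, and variables do not carry over. Pictures are saved under pics/ and viewed, and the job is handed in when it is done.

Besides the shell and the picture viewer there is one more tool, called as a command line: name --argument value ..., lists and objects as JSON in quotes. send_rows: Moves the arm, as the interface text tells. Its arguments: {"type":"object","properties":{"rows":{"type":"array"},"grip_force":{"type":"number"}},"required":["rows"]}

```bash
ls; mkdir -p pics; python3 - <<'E'
from cell import arm, optics, finder
import cv2,numpy as np
print(arm.observe())
for n in ("side","top"):
    p,d=optics.get_image(n); cv2.imwrite(f"pics/{n}0.png",p[:,:,::-1]); c=optics.get_calibration(n); print(n,c)
    for t in ("hinge_a","bar_a","stud_a","case_a","tape_small","screwdriver"):
        print(t,[(np.round(r['xy'],1).tolist(),round(r['confidence'],2), d[int(r['xy'][1]),int(r['xy'][0])]) for r in finder.place_of(n,t)])
E
```

```text
pics
{'clock': 0.0, 'joints': array([ 1.03540293,  0.43516785,  0.02498567,  1.57413863, -0.01162199,
        1.13400762, -0.07507139]), 'dq': array([ 0.00108882,  0.00016138,  0.0009759 ,  0.00027647, -0.0020391 ,
       -0.00037515, -0.00046235]), 'joint_efforts': array([ 1.98068547e-04, -6.67855239e+01,  9.85229574e-01, -3.14456785e+01,
       -6.04183367e-02,  4.27922665e-02,  1.64908761e-04]), 'position': array([ 0.26185096, -0.56691123,  0.22596331]), 'ee_rot': array([ 0.88560698,  1.3848101 , -0.88439272]), 'force': array([-0.44384839,  0.70848964,  0.29789923]), 'ft_torque': array([ 0.00363115, -0.05253424, -0.05854307]), 'width': 0.9998389532706872}
side {'camera_matrix': array([[380.27997082,   0.        , 321.43696849],
       [  0.        , 380.27997082, 193.18917425],
       [  0.        ,   0.        ,   1.        ]]), 'position': array([ 0.07325784, -0.52255049,  0.52310928]), 'orientation': array([ 1.00259185, -0.38037597, -0.69469689])}
hinge_a [([318.4, 154.7], 0.62, np.float32(0.9993131)), ([441.3, 219.8], 0.61, np.float32(0.7290324))]
bar_a [([385.3, 280.7], 0.83,
[... 570 characters left out ...]
     [  0.        ,   0.        ,   1.        ]]), 'position': array([0.52317936, 0.01116488, 0.87213996]), 'orientation': array([ 0.06190062, -0.03755044, -1.58022352])}
hinge_a [([237.1, 124.3], 0.69, np.float32(0.89015067)), ([452.1, 140.0], 0.69, np.float32(0.7638071))]
bar_a [([213.2, 260.3], 0.96, np.float32(0.7169222)), ([490.5, 275.2], 0.68, np.float32(0.7246791))]
stud_a [([218.9, 229.0], 0.66, np.float32(0.72591966)), ([478.5, 235.6], 0.52, np.float32(0.73955226))]
case_a [([242.7, 188.4], 0.9, np.float32(0.7562972)), ([445.0, 202.0], 0.6, np.float32(0.7538734))]
tape_small [([325.5, 188.6], 0.67, np.float32(0.87536424))]
screwdriver [([334.5, 262.3], 0.77, np.float32(0.86435866))]
```

View pics/top0.png

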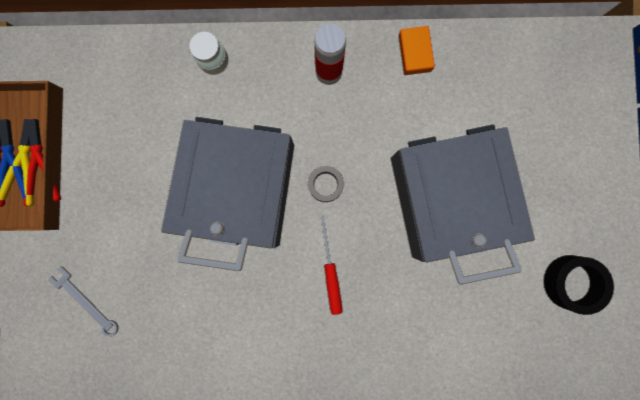

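View pics/side0.png

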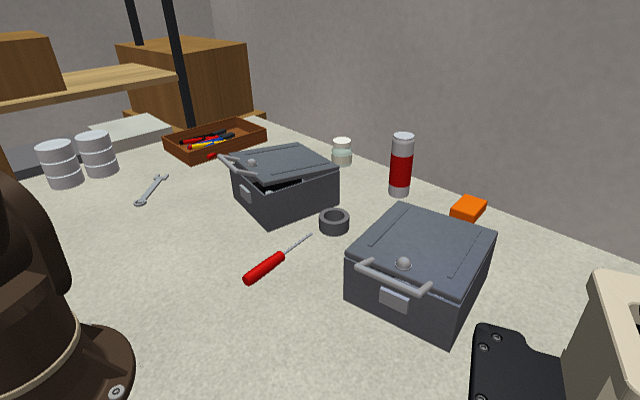

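The top view shows both boxes: the left one has its bar at about (212,265) and its stud at (217,229), the right one its bar at (487,277) and its stud at (479,240). The tape lies at (325,184), with the screwdriver at (330,265). Next I fit the box poses.

```bash
cat > h.py <<'E'
from cell import arm, optics, finder
import cv2,numpy as np
from scipy.spatial.transform import Rotation as R
from scipy.optimize import least_squares
def cal(n):
    c=optics.get_calibration(n); return c['camera_matrix'],np.array(c['position']),R.from_rotvec(c['orientation']).as_matrix()
def proj(n,P):
    K,t,M=cal(n); q=(np.atleast_2d(P)-t)@M; q=q*[1,-1,-1]; u=q@K.T; return u[:,:2]/u[:,2:]
def cloud(n,d):
    K,t,M=cal(n); v,u=np.mgrid[0:400,0:640]; x=(u-K[0,2])/K[0,0]*d; y=(v-K[1,2])/K[1,1]*d
    return np.stack([x,-y,-d],-1)@M.T+t
def lidpt(p,l):  # p=(x,y,yaw,ang), l in lid axes (m)
    x,y,yaw,a=p; l=np.atleast_2d(l)
    ca,sa=np.cos(a),np.sin(a)
    # opening raises -x side: rotate about +y by +a
    q=np.c_[ca*l[:,0]+sa*l[:,2], l[:,1], -sa*l[:,0]+ca*l[:,2]]
    q=q+[0.105,0,0.1]
    c,s=np.cos(yaw),np.sin(yaw)
    return np.c_[x+c*q[:,0]-s*q[:,1], y+s*q[:,0]+c*q[:,1], q[:,2]]
BAR=[-.25,0,.027]; STUD=[-.19,0,.012]; HINGE=[0,0,0]
E
python3 - <<'E'
from h import *
obs={}
ims={}
for n in("top","side"):
    p,d=optics.get_image(n); ims[n]=(p,d)
    for t in("bar_a","stud_a","hinge_a"):
        for r in finder.place_of(n,t):
            obs.setdefault((n,t),[]).append((r['xy'],r['confidence']))
for name,guess in(("left",(.55,.16,0,.05)),("right",(.53,-.25,.1,.05))):
    P=guess
    L={"bar_a":BAR,"stud_a":STUD,"hinge_a":HINGE}
    use=[]
    for (n,t),c in obs.items():
        u=proj(n,lidpt(P,L[t]))[0]
        b=min(c,key=lambda z:np.hypot(*(z[0]-u)))
        print(n,t,u.round(),b)
        if np.hypot(*(b[0]-u))<60: use.append((n,t,np.array(b[0])))
    f=lambda p:np.concatenate([proj(n,lidpt(p,L[t]))[0]-b for n,t,b in use])
    s=least_squares(f,guess,loss='soft_l1',f_scale=2,x_scale=[.1,.1,.3,.3])
    print(name,s.x.round(4),f(s.x).round(1))
    # plane from depth
    for n in("top","side"):
        C=cloud(n,ims[n][1]); ins=np.array([lidpt(s.x,[a,b,.012])[0] for a in(-.17,-.02) for b in(-.08,.08)])
        m=np.zeros((400,640),np.uint8); cv2.fillConvexPoly(m,cv2.convexHull(proj(n,ins).astype(np.int32)),1)
        Q=C[(m>0)&(ims[n][1]>0)]; Q=Q[np.abs(Q[:,2]-np.median(Q[:,2]))<.04]
        c=np.median(Q,0); A=np.c_[Q-c,np.ones(len(Q))]; 
        g=np.linalg.lstsq(np.c_[Q[:,:2]-c[:2],np.ones(len(Q))],Q[:,2],rcond=None)[0]
        print(n,len(Q),'centroid',c,'slope ang along -x',np.arctan(-(g[0]*np.cos(s.x[2])+g[1]*np.sin(s.x[2]))),g)
    for n in("top","side"):
        im=ims[n][0]
        if name=="left": im=ims[n]=(im.copy(),ims[n][1]); im=im[0]
        for l in [BAR,STUD,HINGE,[-.25,.05,.027],[-.25,-.05,.027],[0,.1,.012],[0,-.1,.012],[-.21,.1,.012],[-.21,-.1,.012]]:
            u=proj(n,lidpt(s.x,l))[0]; cv2.circle(im,tuple(int(round(v)) for v in u),2,(255,0,0),-1)
for n in ims: cv2.imwrite(f"pics/{n}1.png",ims[n][0][:,:,::-1])
E
```

```text
top bar_a [237. 289.] ([212.7, 261.3], 0.75)
top stud_a [239. 253.] ([218.5, 231.3], 0.72)
top hinge_a [242. 150.] ([236.0, 127.5], 0.8)
side bar_a [220. 181.] ([229.6, 163.5], 0.79)
side stud_a [244. 179.] ([248.9, 165.5], 0.64)
side hinge_a [307. 162.] ([316.8, 153.2], 0.79)
left [ 0.5929  0.1834 -0.1184  0.0994] [-0.6  1.3  0.8 -3.  -0.3 -0.1 -1.7  0.3  2.9 -0.4 -1.   3.2]
top 7420 centroid [0.60290175 0.18275949 0.12167946] slope ang along -x 0.09465938947505347 [-0.0940025   0.01353433  0.1216688 ]
side 1465 centroid [0.59971033 0.17741914 0.12236093] slope ang along -x 0.09739474664415258 [-0.09680439  0.01335209  0.12226911]
top bar_a [485. 298.] ([492.9, 274.5], 0.87)
top stud_a [476. 263.] ([479.7, 237.3], 0.56)
top hinge_a [458. 158.] ([455.5, 139.6], 0.79)
side bar_a [362. 285.] ([386.6, 277.6], 0.98)
side stud_a [384. 273.] ([403.3, 264.1], 0.73)
side hinge_a [438. 229.] ([316.8, 153.2], 0.79)
right [ 0.5683 -0.2528  0.1753  0.0411] [-1.4  0.3  0.7  2.9 -0.6 -1.4  0.5 -0.4  0.8  0.4]
top 7631 centroid [ 0.57826665 -0.25046155  0.11397172] slope ang along -x 0.014220076339898344 [-0.01403938 -0.0022753   0.11400974]
side 4556 centroid [ 0.5743886  -0.25637514  0.11423422] slope ang along -x 0.015490765443539606 [-0.01516056 -0.00323261  0.1143207 ]
```

```bash
python3 - <<'E'
import cv2,numpy as np
t=cv2.imread('pics/top1.png')[100:300,150:550]; cv2.imwrite('pics/t1c.png',cv2.resize(t,(800,400)))
t=cv2.imread('pics/side1.png')[120:360,200:520]; cv2.imwrite('pics/s1c.png',cv2.resize(t,(800,600)))
E
```

```text
(no output)
```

View pics/t1c.png

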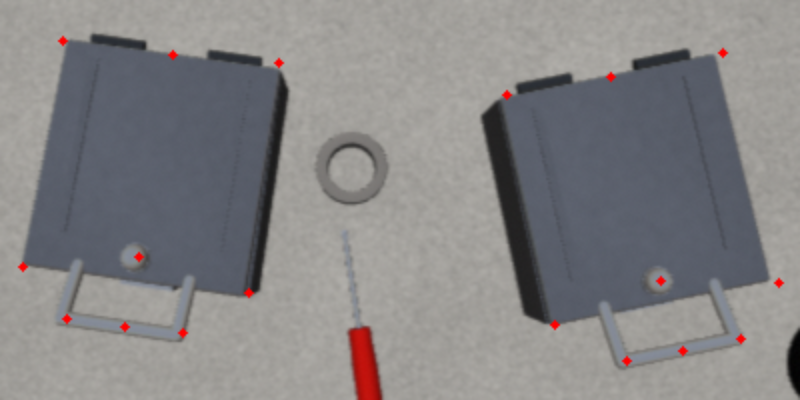

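View pics/s1c.png

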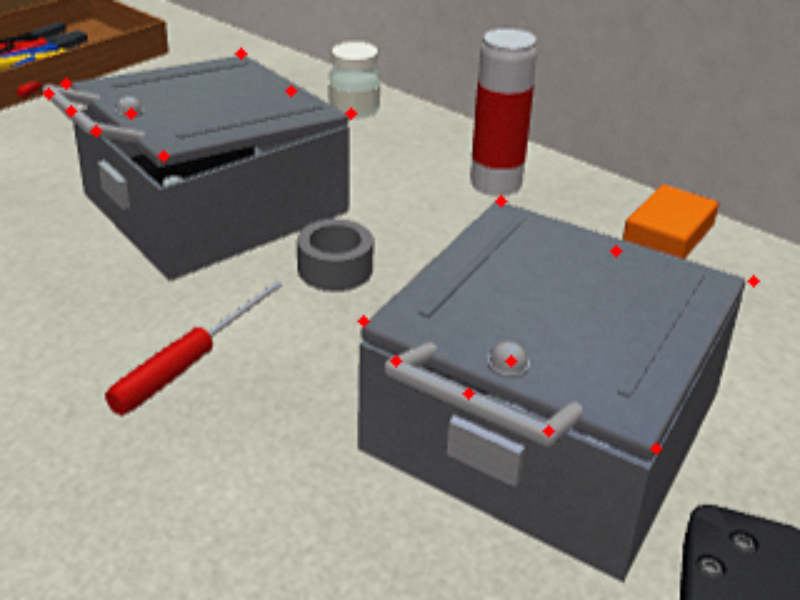

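```bash
python3 - <<'E'
from h import *
px={'left':([(66,42),(278,70),(26,264),(246,295),(62,318),(182,336),(132,257)],.096,(.593,.183,-.118)),
'right':([(500,102),(716,57),(548,324),(768,280),(624,363),(740,338),(658,280)],.0145,(.568,-.253,.175))}
M=np.array([[0,.1,.012],[0,-.1,.012],[-.21,.1,.012],[-.21,-.1,.012],[-.25,.05,.030],[-.25,-.05,.030],[-.19,0,.022]])
for k,(c,a,g) in px.items():
    uv=np.array(c)/2+[150,100]-.25
    f=lambda p:(proj("top",lidpt((*p,a),M))-uv).ravel()
    s=least_squares(f,g,x_scale=[.1,.1,.3]); P=(*s.x,a)
    print(k,s.x.round(4),f(s.x).round(1))
    print('bar',lidpt(P,BAR).round(4),'stud',lidpt(P,STUD).round(4))
    p2=[proj("side",lidpt(P,l))[0].round(1).tolist() for l in M]; print('side',p2)
E
```

```text
left [ 0.5913  0.1828 -0.1406] [-0.4 -1.3  1.3 -1.6 -2.   1.2  0.3  0.7  0.6  0.7 -1.4 -0.4  1.6  0.4]
bar [[0.4515 0.2026 0.1508]] stud [[0.5092 0.1945 0.1302]]
side [[296.3, 141.4], [339.3, 165.7], [226.3, 153.2], [263.1, 182.9], [218.4, 155.6], [236.0, 170.6], [250.9, 161.5]]
right [ 0.5674 -0.2478  0.1948] [-0.6 -2.  -0.6 -1.9  1.2  1.4  1.6  0.6 -0.7 -0.1 -1.9  0.6  0.9  1.1]
bar [[ 0.4255 -0.2758  0.1306]] stud [[ 0.4842 -0.2642  0.1148]]
side [[396.8, 199.4], [497.2, 230.6], [342.4, 250.6], [460.0, 299.9], [356.0, 266.0], [417.3, 292.7], [402.3, 261.4]]
```

```bash
cat >> h.py <<'E'
LEFT=(.5913,.1828,-.1406); RIGHT=(.5674,-.2478,.1948)
def tool(yaw,flip=1):
    z=np.array([np.cos(yaw),np.sin(yaw),0])*flip; x=np.array([0,0,-1.]); return np.c_[x,np.cross(z,x),z]
def go(target,Rt=None,show=True):
    o=arm.observe(); R0=R.from_rotvec(o['ee_rot']).as_matrix(); 
    s=R0.T@(np.array(target)-o['position'])*1000
    t=np.degrees(R.from_matrix(R0.T@(R0 if Rt is None else Rt)).as_rotvec())
    print('shift',s.round(1),'turn',t.round(2)); return s,t
def st():
    o=arm.observe(); print('t',round(o['clock'],2),'pos',o['position'].round(4),'F',o['force'].round(2),'w',round(o['width'],3)); return o
E
python3 - <<'E'
from h import *
o=st(); print(R.from_rotvec(o['ee_rot']).as_matrix().round(3),o['joints'].round(3))
b=lidpt((*RIGHT,.0145),BAR)[0]; print(b)
for f in(1,-1): go(b+[0,0,.10],tool(RIGHT[2],f))
E
```

```text
t 1.1 pos [ 0.2621 -0.5674  0.2267] F [-0.27 -0.48 -0.32] w 1.003
[[ 0.     0.908  0.419]
 [-0.     0.419 -0.908]
 [-1.    -0.     0.   ]] [ 1.035  0.434  0.025  1.573 -0.012  1.134 -0.075]
[ 0.42555234 -0.27578683  0.13062203]
shift [  -3.9  270.7 -196.2] turn [-76.37   0.     0.  ]
shift [  -3.9  270.7 -196.2] turn [103.63   0.    -0.  ]
```

send_rows --rows '[[[-2,34,-25,-8,0,0,35],[-4,68,-49,-16,0,0,35],[-4,102,-74,-24,0,0,35],[-4,136,-98,-32,0,0,35],[-4,170,-123,-40,0,0,35],[-4,204,-147,-48,0,0,35],[-4,238,-172,-56,0,0,35],[-4,270.5,-196,-64,0,0,35]]]' --grip_force 60

```text
clock: 1.9
position: [0.4262, -0.2744, 0.231]
ee_rot: [0.012, 1.57, -0.012]
force: [0.6, 0.3, 0.2]
width: 0.366
```

```bash
python3 - <<'E'
from h import *
st()
b=lidpt((*RIGHT,.0145),BAR)[0]
go(b+[0,0,.03],tool(RIGHT[2],1))
E
```

```text
t 1.9 pos [ 0.4262 -0.2744  0.231 ] F [0.58 0.28 0.15] w 0.366
shift [70.4 -1.4 -0.7] turn [-12.03   0.03   0.03]
```

Next the final turn, and down to 30 mm above the bar.

send_rows --rows '[[[10,-1.4,-0.7,-6,0,0,33],[25,-1.4,-0.7,-12,0,0,33],[40,-1.4,-0.7,-12,0,0,33],[55,-1.4,-0.7,-12,0,0,33],[65,-1.4,-0.7,-12,0,0,33],[70,-1.4,-0.7,-12,0,0,33],[70,-1.4,-0.7,-12,0,0,33],[70,-1.4,-0.7,-12,0,0,33]]]'

```text
clock: 2.7
position: [0.4251, -0.2776, 0.1612]
ee_rot: [-0.148, 1.565, 0.148]
force: [0.1, -0.2, 0.7]
width: 0.328
```

```bash
python3 - <<'E'
from h import *
st()
b=lidpt((*RIGHT,.0145),BAR)[0]
go(b+[0,0,-.014],tool(RIGHT[2],1))
for n in("side","top"):
    p,d=optics.get_image(n); 
    cv2.imwrite(f"pics/{n}2.png",cv2.resize(p[180:340,290:530] if n=="side" else p[180:340,380:620],(720,480),interpolation=cv2.INTER_CUBIC)[:,:,::-1])
E
```

```text
t 2.7 pos [ 0.4251 -0.2776  0.1612] F [ 0.09 -0.16  0.72] w 0.328
shift [44.6  1.7  0.8] turn [-0.37  0.03  0.03]
```

View pics/side2.png

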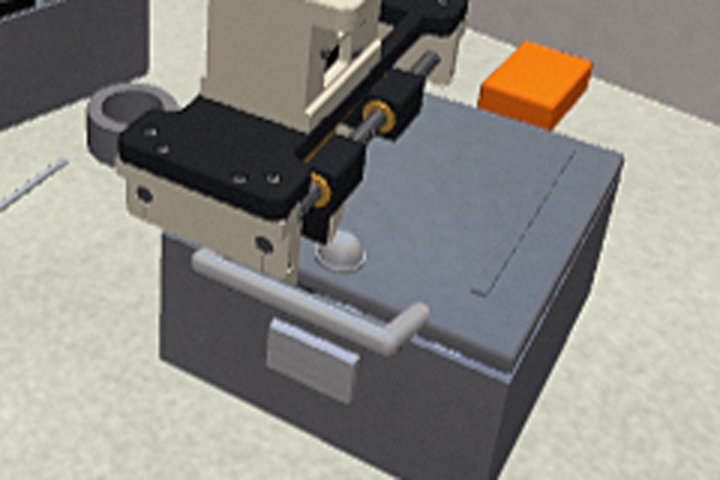

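View pics/top2.png

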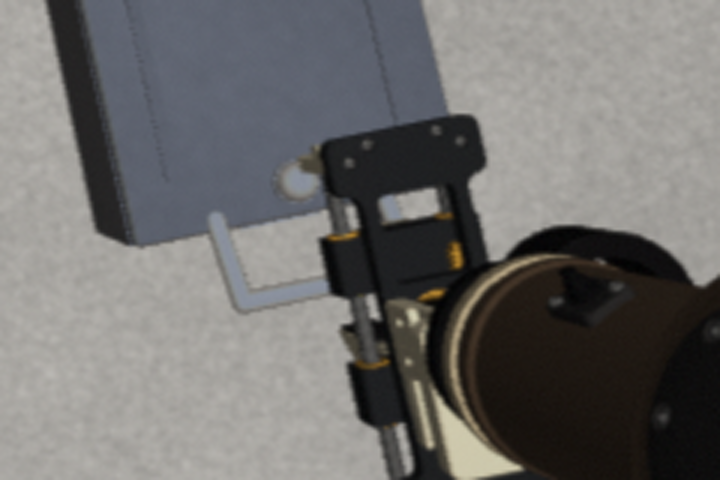

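send_rows --rows '[[[6,1,0.5,0,0,0,33],[12,1.7,0.8,0,0,0,33],[18,1.7,0.8,0,0,0,33],[24,1.7,0.8,0,0,0,33],[30,1.7,0.8,0,0,0,33],[36,1.7,0.8,0,0,0,33],[41,1.7,0.8,0,0,0,33],[45,1.7,0.8,0,0,0,33]]]'

```text
clock: 3.6
position: [0.4252, -0.2756, 0.1152]
ee_rot: [-0.148, 1.566, 0.148]
force: [-0.1, 0.3, 0.8]
width: 0.33
```

send_rows --rows '[[[0,0,0,0,0,0,20],[0,0,0,0,0,0,10],[0,0,0,0,0,0,0],[0,0,0,0,0,0,0],[0,0,0,0,0,0,0],[0,0,0,0,0,0,0],[0,0,0,0,0,0,0],[0,0,0,0,0,0,0]]]'

```text
clock: 4.4
position: [0.4263, -0.2755, 0.116]
ee_rot: [-0.149, 1.564, 0.148]
force: [5.6, -0.2, -4.5]
width: 0.112
```

```bash
python3 - <<'E'
from h import *
st()
p,d=optics.get_image("side")
cv2.imwrite(f"pics/side3.png",cv2.resize(p[180:340,290:530],(720,480),interpolation=cv2.INTER_CUBIC)[:,:,::-1])
b0=lidpt((*RIGHT,.0145),BAR)[0]
T=tool(RIGHT[2])
for a in np.arange(.05,.8,.05): print(round(a,2),((lidpt((*RIGHT,a),BAR)[0]-b0)@T*1000).round(1))
E
```

```text
t 4.4 pos [ 0.4263 -0.2755  0.116 ] F [ 5.65 -0.21 -4.52] w 0.112
0.05 [-8.8  0.   1.2]
0.1 [-21.2  -0.    3.5]
0.15 [-33.4   0.    6.4]
0.2 [-45.5   0.    9.9]
0.25 [-57.4   0.   14. ]
0.3 [-69.1   0.   18.7]
0.35 [-80.5   0.   24. ]
0.4 [-91.6   0.   29.8]
0.45 [-102.4    0.    36.2]
0.5 [-112.9    0.    43.1]
0.55 [-123.1    0.    50.6]
0.6 [-132.8   -0.    58.5]
0.65 [-142.2    0.    66.9]
0.7 [-151.1    0.    75.8]
0.75 [-159.5    0.    85.1]
```

View pics/side3.png

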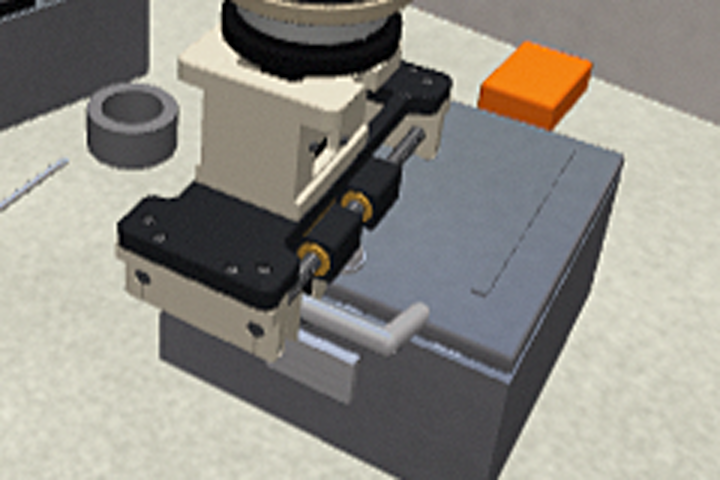

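Gripped (opening 10 mm). Now I lift along the arc in slow stages.

send_rows --rows '[[[-5,0,0.6,0,0,0,0],[-9,0,1.2,0,0,0,0],[-15,0,2.3,0,0,0,0],[-21,0,3.5,0,0,0,0],[-27,0,5,0,0,0,0],[-33,0,6.4,0,0,0,0],[-39,0,8,0,0,0,0],[-45,0,9.8,0,0,0,0]]]'

```text
clock: 5.25
position: [0.4354, -0.2737, 0.1602]
ee_rot: [-0.148, 1.565, 0.148]
force: [8.9, -2.7, -16.6]
width: 0.113
```

```bash
python3 - <<'E'
from h import *
st()
E
```

```text
t 5.25 pos [ 0.4354 -0.2737  0.1602] F [  8.94  -2.7  -16.62] w 0.113
```

send_rows --rows '[[[-6,0,2,0,0,0,0],[-14,0,5,0,0,0,0],[-22,0,8.1,0,0,0,0],[-30,0,11.8,0,0,0,0],[-38,0,15.6,0,0,0,0],[-46,0,20,0,0,0,0],[-54,0,24.7,0,0,0,0],[-62,0,29.8,0,0,0,0]]]'

```text
clock: 6.05
position: [0.4625, -0.2684, 0.2217]
ee_rot: [-0.147, 1.57, 0.148]
force: [1.9, -3.4, -14.1]
width: 0.115
```

```bash
python3 - <<'E'
from h import *
o=st()
go(lidpt((*RIGHT,.7),BAR)[0]+[0,0,-.0144])
b0=lidpt((*RIGHT,.475),BAR)[0]
T=tool(RIGHT[2])
for a in np.arange(.475,.8,.025): print(round(a,3),((lidpt((*RIGHT,a),BAR)[0]-b0)@T*1000).round(1))
E
```

```text
t 6.05 pos [ 0.4625 -0.2684  0.2217] F [  1.95  -3.42 -14.07] w 0.115
shift [-45.7   0.3  37.9] turn [0. 0. 0.]
0.475 [0. 0. 0.]
0.5 [-5.2 -0.   3.5]
0.525 [-10.3  -0.    7.2]
0.55 [-15.3  -0.   11. ]
0.575 [-20.3  -0.   14.9]
0.6 [-25.1  -0.   18.9]
0.625 [-29.8   0.   23. ]
0.65 [-34.4  -0.   27.3]
0.675 [-39.   -0.   31.7]
0.7 [-43.4  -0.   36.2]
0.725 [-47.6  -0.   40.8]
0.75 [-51.8  -0.   45.5]
0.775 [-55.9  -0.   50.3]
0.8 [-59.8  -0.   55.2]
```

send_rows --rows '[[[-7,0,4.8,0,0,0,0],[-15,0,10.8,0,0,0,0],[-23,0,17.2,0,0,0,0],[-30,0,23.2,0,0,0,0],[-37,0,29.8,0,0,0,0],[-42,0,34.8,0,0,0,0],[-45,0,38,0,0,0,0],[-45,0,38,0,0,0,0]]]'

```text
clock: 6.85
position: [0.4988, -0.2615, 0.2684]
ee_rot: [-0.147, 1.571, 0.147]
force: [-12.4, -1.5, 2.1]
width: 0.112
```

```bash
python3 - <<'E'
from h import *
o=st()
p,d=optics.get_image("side")
cv2.imwrite(f"pics/side4.png",p[:,:,::-1])
E
```

```text
t 6.85 pos [ 0.4988 -0.2615  0.2684] F [-12.4   -1.45   2.11] w 0.112
```

View pics/side4.png

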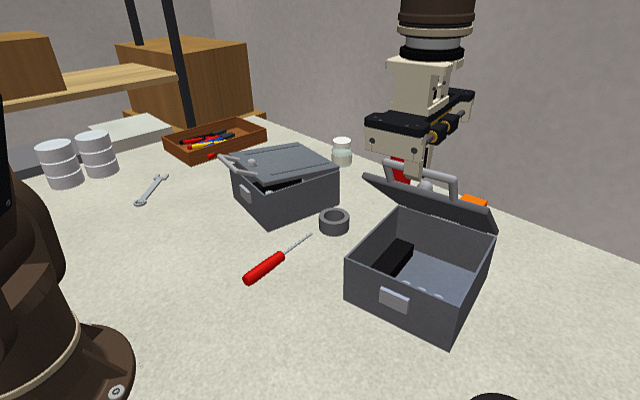

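send_rows --rows '[[[0,0,-1,0,0,0,0],[0,0,-1.5,0,0,0,15],[0,0,-1.5,0,0,0,25],[0,0,-1.5,0,0,0,35],[0,0,-1.5,0,0,0,40],[0,0,-1.5,0,0,0,40],[-10,0,-1.5,0,0,0,40],[-30,0,-1.5,0,0,0,40]]]'

```text
clock: 7.7
position: [0.4994, -0.2611, 0.2974]
ee_rot: [-0.147, 1.568, 0.149]
force: [0.5, 0.1, -0.4]
width: 0.399
```

```bash
python3 - <<'E'
from h import *
o=st()
b=lidpt((*LEFT,.096),BAR)[0]; print(b)
go(b+[0,0,.12],tool(LEFT[2]))
E
```

```text
t 7.7 pos [ 0.4994 -0.2611  0.2974] F [ 0.54  0.11 -0.37] w 0.399
[0.45143309 0.2025959  0.15083883]
shift [ 27.2 464.4  39.9] turn [18.86 -0.12 -0.07]
```

send_rows --rows '[[[-40,0,0,0,0,0,35],[-50,40,4,2,0,0,35],[-50,85,8,4,0,0,35],[-50,130,12,6,0,0,33],[-50,175,16,8,0,0,33],[-50,220,20,10,0,0,33],[-50,265,24,12,0,0,33],[-50,310,28,14,0,0,33]]]'

```text
clock: 8.5
position: [0.4691, 0.0503, 0.3488]
ee_rot: [0.045, 1.569, -0.045]
force: [1.8, 0.2, 0.2]
width: 0.334
```

```bash
python3 - <<'E'
from h import *
o=st()
b=lidpt((*LEFT,.096),BAR)[0]
go(b+[0,0,.03],tool(LEFT[2]))
p,d=optics.get_image("top")
cv2.imwrite(f"pics/top5.png",p[:,:,::-1])
p,d=optics.get_image("side")
cv2.imwrite(f"pics/side5.png",p[:,:,::-1])
E
```

```text
t 8.5 pos [0.4691 0.0503 0.3488] F [1.77 0.19 0.21] w 0.334
shift [167.9 151.  -26.6] turn [ 4.76  0.08 -0.  ]
```

View pics/top5.png

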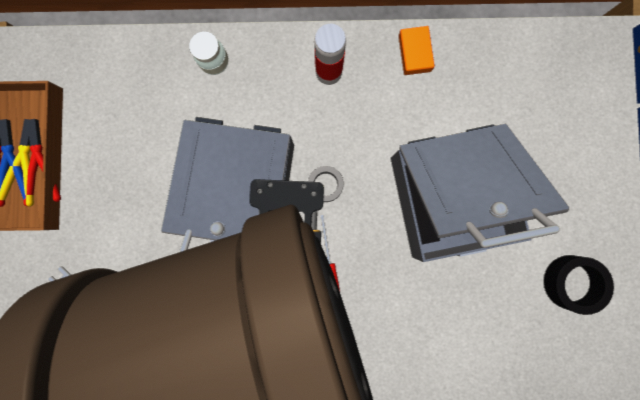

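View pics/side5.png

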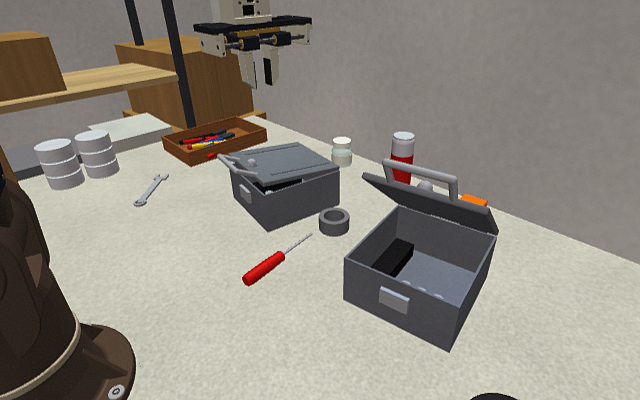

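The right lid stands by itself, its stud at (500,210) in the top view. Now the left bar.

send_rows --rows '[[[0,45,-8,2,0,0,33],[10,90,-16,4,0,0,33],[40,130,-23,4.8,0,0,33],[80,151,-26.6,4.8,0,0,33],[120,151,-26.6,4.8,0,0,33],[150,151,-26.6,4.8,0,0,33],[168,151,-26.6,4.8,0,0,33],[168,151,-26.6,4.8,0,0,33]]]'

```text
clock: 9.4
position: [0.4505, 0.1996, 0.178]
ee_rot: [0.108, 1.571, -0.111]
force: [0.1, -0.7, 0.3]
width: 0.327
```

```bash
python3 - <<'E'
from h import *
o=st()
b=lidpt((*LEFT,.096),BAR)[0]
go(b+[0,0,-.014],tool(LEFT[2]))
p,d=optics.get_image("side")
cv2.imwrite(f"pics/side6.png",cv2.resize(p[80:280,170:410],(720,600),interpolation=cv2.INTER_CUBIC)[:,:,::-1])
E
```

```text
t 9.4 pos [0.4505 0.1996 0.178 ] F [ 0.13 -0.7   0.28] w 0.327
shift [41.2  3.2  0.7] turn [ 0.05 -0.19  0.13]
```

View pics/side6.png

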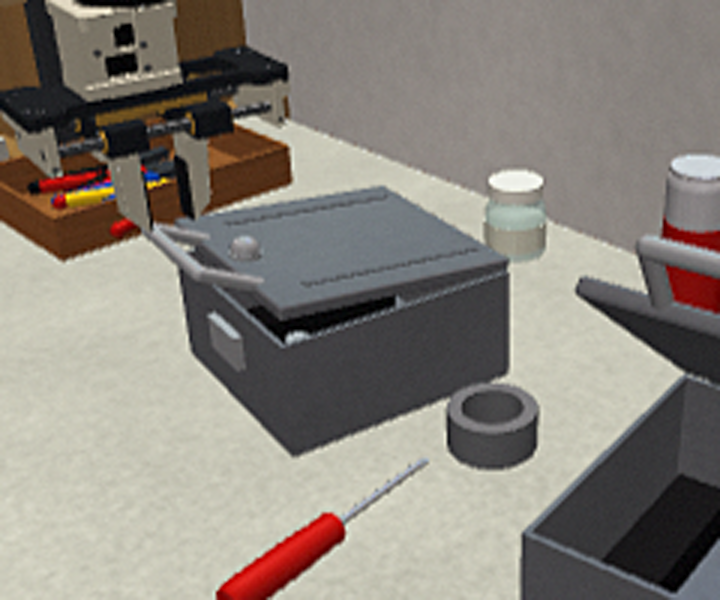

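send_rows --rows '[[[6,1.5,0.4,0,0,0,33],[12,3,0.7,0,0,0,33],[18,3.2,0.7,0,0,0,33],[24,3.2,0.7,0,0,0,33],[30,3.2,0.7,0,0,0,33],[36,3.2,0.7,0,0,0,33],[41,3.2,0.7,0,0,0,33],[41,3.2,0.7,0,0,0,33]]]'

```text
clock: 10.25
position: [0.4521, 0.2035, 0.1379]
ee_rot: [0.109, 1.569, -0.11]
force: [0.3, 0.2, 0.6]
width: 0.332
```

send_rows --rows '[[[0,0,0,0,0,0,20],[0,0,0,0,0,0,10],[0,0,0,0,0,0,0],[0,0,0,0,0,0,0],[0,0,0,0,0,0,0],[0,0,0,0,0,0,0],[0,0,0,0,0,0,0],[0,0,0,0,0,0,0]]]'

```text
clock: 11.05
position: [0.4529, 0.2038, 0.1389]
ee_rot: [0.11, 1.567, -0.11]
force: [2.7, 0.8, 0.1]
width: 0.114
```

```bash
python3 - <<'E'
from h import *
st()
b0=lidpt((*LEFT,.096),BAR)[0]
T=tool(LEFT[2])
for a in np.arange(.1,.75,.05): print(round(a,3),((lidpt((*LEFT,a),BAR)[0]-b0)@T*1000).round(1))
E
```

```text
t 11.05 pos [0.4529 0.2038 0.1389] F [2.7  0.77 0.09] w 0.114
0.1 [-1.   0.   0.2]
0.15 [-13.2   0.    3.1]
0.2 [-25.3   0.    6.6]
0.25 [-37.2   0.   10.7]
0.3 [-48.8  -0.   15.4]
0.35 [-60.2   0.   20.7]
0.4 [-71.4   0.   26.5]
0.45 [-82.2  -0.   32.9]
0.5 [-92.7  -0.   39.8]
0.55 [-102.9    0.    47.2]
0.6 [-112.6    0.    55.2]
0.65 [-122.     0.    63.6]
0.7 [-130.9    0.    72.4]
```

send_rows --rows '[[[-5,0,1.1,0,0,0,0],[-12,0,2.8,0,0,0,0],[-19,0,4.7,0,0,0,0],[-26,0,6.8,0,0,0,0],[-33,0,9.2,0,0,0,0],[-41,0,12.2,0,0,0,0],[-49,0,15.5,0,0,0,0],[-57,0,19.2,0,0,0,0]]]'

```text
clock: 11.85
position: [0.4709, 0.2009, 0.1952]
ee_rot: [0.109, 1.57, -0.11]
force: [3.6, 2.5, -9.3]
width: 0.111
```

send_rows --rows '[[[-8,0,4.2,0,0,0,0],[-18,0,9.4,0,0,0,0],[-28,0,15.3,0,0,0,0],[-38,0,22,0,0,0,0],[-47,0,28.7,0,0,0,0],[-56,0,36.2,0,0,0,0],[-65,0,44.5,0,0,0,0],[-74,0,53.2,0,0,0,0]]]'

```text
clock: 12.65
position: [0.5221, 0.1932, 0.2705]
ee_rot: [0.107, 1.572, -0.111]
force: [-11.6, -3.5, 1.5]
width: 0.114
```

```bash
python3 - <<'E'
from h import *
st(); go(lidpt((*LEFT,.7),BAR)[0]+[0,0,-.013])
p,d=optics.get_image("side")
cv2.imwrite(f"pics/side7.png",p[:,:,::-1])
E
```

```text
t 12.65 pos [0.5221 0.1932 0.2705] F [-11.59  -3.5    1.48] w 0.114
shift [ 1.8 -0.6  1.1] turn [0. 0. 0.]
```

View pics/side7.png

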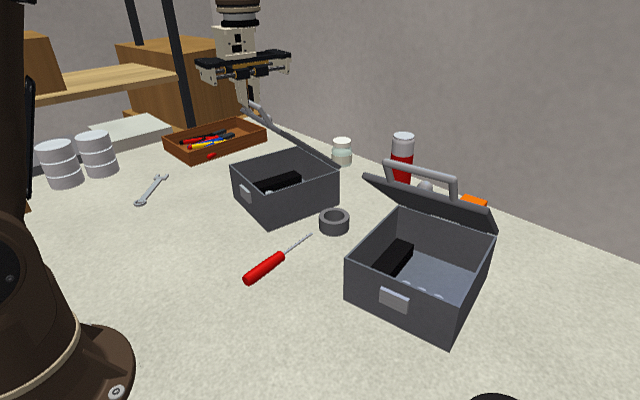

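Lift forces along the arc came to about 11–13 N on the right and 7 N on the left, so the left one seems worn. Releasing.

send_rows --rows '[[[0,0,-1,0,0,0,0],[0,0,-1.5,0,0,0,15],[0,0,-1.5,0,0,0,25],[0,0,-1.5,0,0,0,35],[0,0,-1.5,0,0,0,40],[0,0,-1.5,0,0,0,40],[-10,0,-1.5,0,0,0,40],[-30,0,-1.5,0,0,0,40]]]'

```text
clock: 13.5
position: [0.5221, 0.1934, 0.2994]
ee_rot: [0.109, 1.57, -0.111]
force: [0.1, -0.3, 0.3]
width: 0.399
```

send_rows --rows '[[[-40,0,0,0,0,0,0],[-60,-45,0,0,0,0,0],[-60,-90,0,0,0,0,0],[-60,-135,0,0,0,0,0],[-60,-180,0,0,0,0,0],[-60,-180,0,0,0,0,0],[-60,-180,0,0,0,0,0],[-60,-180,0,0,0,0,0]]]'

```text
clock: 14.3
position: [0.4977, 0.017, 0.3603]
ee_rot: [0.109, 1.567, -0.108]
force: [-0.2, 0.0, 0.0]
width: 0.004
```

```bash
python3 - <<'E'
from h import *
st()
for n in("side","top"):
    p,d=optics.get_image(n); np.savez(f"{n}8.npz",p=p,d=d)
    cv2.imwrite(f"pics/{n}8.png",p[:,:,::-1])
    print(n,[(np.round(r['xy'],1).tolist(),round(r['confidence'],2)) for t in("stud_a","bar_a") for r in finder.place_of(n,t)])
E
```

```text
t 14.3 pos [0.4977 0.017  0.3603] F [-0.22  0.02  0.04] w 0.004
side [([424.9, 189.7], 0.48), ([250.1, 101.9], 0.56)]
top [([497.2, 208.8], 0.48), ([520.3, 235.3], 0.91)]
```

View pics/side8.png

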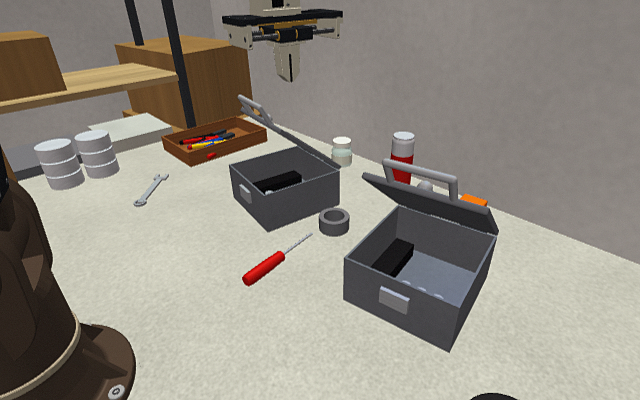

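View pics/top8.png

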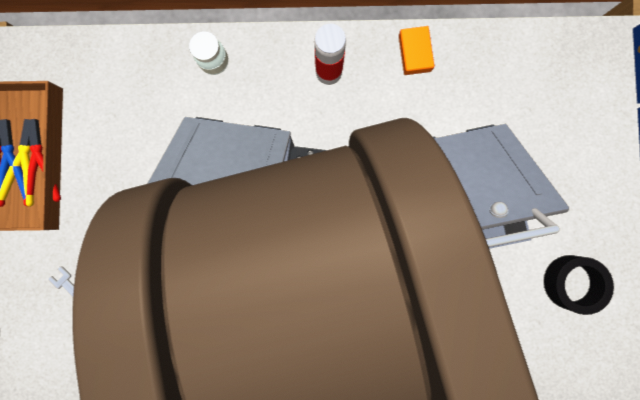

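```bash
python3 - <<'E'
from h import *
o=arm.observe(); print('q',o['joints'].round(2))
z=np.load('top8.npz'); d=z['d']; C=cloud("top",d)
for nm,P,poly in(("left",LEFT,[(192,125),(280,135),(270,165),(185,172)]),("right",RIGHT,[(455,142),(505,132),(535,180),(470,195)])):
    m=np.zeros((400,640),np.uint8); cv2.fillConvexPoly(m,np.array(poly,np.int32),1)
    Q=C[(m>0)&(d>0)]
    g=np.linalg.lstsq(np.c_[Q[:,:2],np.ones(len(Q))],Q[:,2],rcond=None)[0]
    r=Q[:,2]-np.c_[Q[:,:2],np.ones(len(Q))]@g
    c,s=np.cos(P[2]),np.sin(P[2])
    a=np.arctan(-(g[0]*c+g[1]*s)); h=lidpt((*P,a),[0,0,.012])[0]
    print(nm,len(Q),'rms',r.std(),'ang',a,'yaw of normal',np.arctan2(g[1],g[0])-np.pi if g[1]>0 else np.arctan2(g[1],g[0])+np.pi,'plane z at hinge top',g@[h[0],h[1],1],h[2])
    for aa in(a,): print('stud top',(lidpt((*P,aa),[-.19,0,.016])[0]+[0,0,.012]).round(4))
# stud by depth right
print('depth stud patch', C[205:213,495:504][...,2].max(), C[209,499])
p=z['p']; 
print(proj("top",lidpt((*RIGHT,a),[-.19,0,.016])[0]+[0,0,.008]),proj("top",lidpt((*RIGHT,a),BAR)),proj("side",lidpt((*RIGHT,a),BAR)))
cv2.imwrite('pics/top8c.png',cv2.resize(p[110:270,430:590],(640,640),interpolation=cv2.INTER_CUBIC)[:560,:,::-1])
s=np.load('side8.npz')['p']; cv2.imwrite('pics/side8c.png',cv2.resize(s[80:240,220:500],(800,457),interpolation=cv2.INTER_CUBIC)[:,:,::-1])
E
```

```text
q [ 0.32  0.19 -0.55  1.62  0.1   1.36 -0.38]
left 3457 rms 0.014976373966628424 ang 0.7336270643932034 yaw of normal -0.09904972674751455 plane z at hinge top 0.10612379590110366 0.10891300872326666
stud top [0.5661 0.1864 0.2511]
right 3284 rms 0.0012884784483315676 ang 0.6889948534971336 yaw of normal 0.2018249925466873 plane z at hinge top 0.11041145739363112 0.10926262526091542
stud top [ 0.5365 -0.2539  0.2451]
depth stud patch 0.8721399594566968 [ 0.53724478 -0.25080493  0.24291549]
[[500.61058325 209.50517182]] [[518.88237007 236.50342434]] [[416.16755702 170.8380271 ]]
```

View pics/top8c.png

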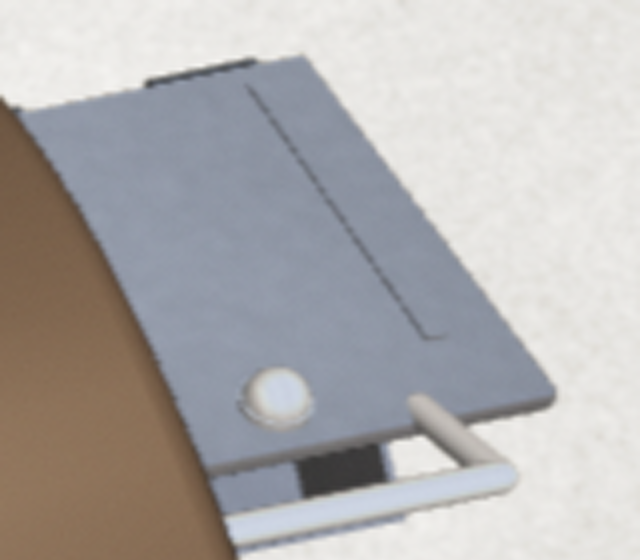

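View pics/side8c.png

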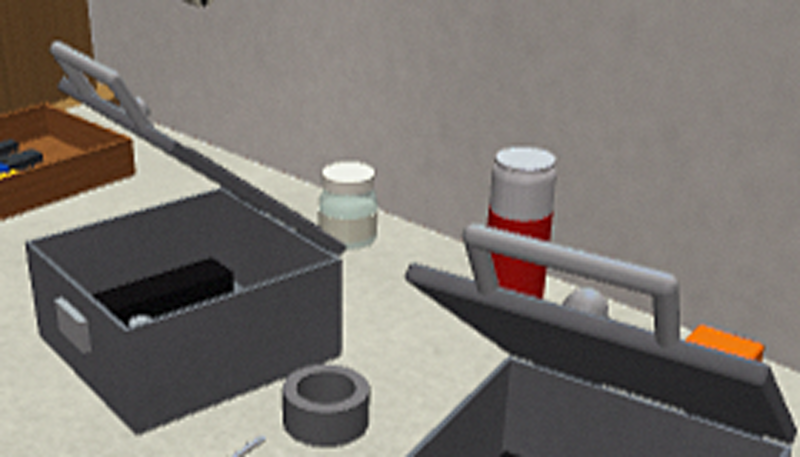

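```bash
cat >> h.py <<'E'
SR=np.array([.537,-.252,.2447])
E
python3 - <<'E'
from h import *
for s in(1,-1): go(SR+[0,0,.10],tool(RIGHT[2]+s*np.pi/2))
E
```

```text
shift [  14.9 -260.5   76. ] turn [-1.0908e+02  0.0000e+00 -1.0000e-02]
shift [  14.9 -260.5   76. ] turn [ 7.092e+01 -1.000e-02 -0.000e+00]
```

send_rows --rows '[[[0,-32,9.5,8,0,0,0],[0,-65,19,16,0,0,0],[0,-98,28.5,24,0,0,0],[0,-130,38,32,0,0,0],[5,-163,47.5,40,0,0,0],[10,-195,57,48,0,0,0],[15,-228,66.5,56,0,0,0],[15,-260.5,76,64,0,0,0]]]'

```text
clock: 15.4
position: [0.5366, -0.2539, 0.3439]
ee_rot: [0.978, 1.341, -0.979]
force: [0.2, -0.3, 0.0]
width: 0.006
```

```bash
python3 - <<'E'
from h import *
o=st();print(o['joints'].round(2)); go(SR+[0,0,.02],tool(RIGHT[2]-np.pi/2))
E
```

```text
t 15.4 pos [ 0.5366 -0.2539  0.3439] F [ 0.17 -0.27  0.  ] w 0.006
[ 0.52  0.33 -0.23  1.45  0.08  1.37 -0.98]
shift [79.2  1.1 -1.6] turn [ 6.54 -0.03  0.06]
```

send_rows --rows '[[[5,1,-1.5,3,0,0,0],[15,1.1,-1.6,6.5,0,0,0],[30,1.1,-1.6,6.5,0,0,0],[45,1.1,-1.6,6.5,0,0,0],[60,1.1,-1.6,6.5,0,0,0],[70,1.1,-1.6,6.5,0,0,0],[76,1.1,-1.6,6.5,0,0,0],[76,1.1,-1.6,6.5,0,0,0]]]'

```text
clock: 16.2
position: [0.5369, -0.2509, 0.2681]
ee_rot: [1.06, 1.299, -1.06]
force: [-0.5, -0.5, -0.2]
width: 0.005
```

```bash
python3 - <<'E'
from h import *
o=st(); go(SR,tool(RIGHT[2]-np.pi/2))
p,d=optics.get_image("side")
cv2.imwrite(f"pics/side9.png",cv2.resize(p[80:260,320:560],(800,600),interpolation=cv2.INTER_CUBIC)[:,:,::-1])
o=st()
E
```

```text
t 16.2 pos [ 0.5369 -0.2509  0.2681] F [-0.5  -0.47 -0.18] w 0.005
shift [23.4 -0.1  1.1] turn [ 0.34 -0.04  0.06]
t 16.25 pos [ 0.5372 -0.251   0.2688] F [ 0.76 -0.78 -0.25] w 0.003
```

View pics/side9.png

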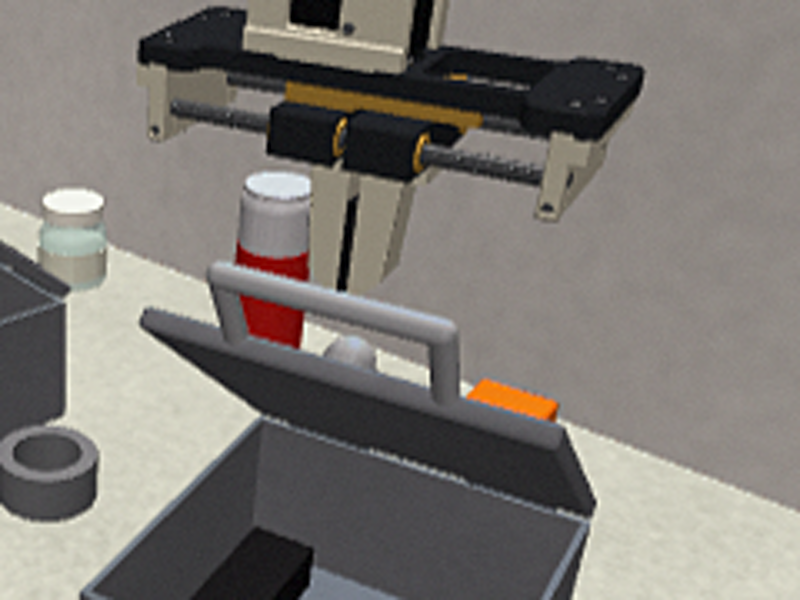

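send_rows --rows '[[[4,0,1,0,0,0,0],[8,0,1,0,0,0,0],[12,0,1,0,0,0,0],[15,0,1,0,0,0,0],[17,0,1,0,0,0,0],[18,0,1,0,0,0,0],[18.5,0,1,0,0,0,0],[18.5,0,1,0,0,0,0]]]'

```text
clock: 17.05
position: [0.5374, -0.252, 0.2503]
ee_rot: [1.06, 1.297, -1.06]
force: [-0.2, 0.1, -0.5]
width: 0.004
```

send_rows --rows '[[[0.4,0,0,0,0,0,0],[0.8,0,0,0,0,0,0],[1.2,0,0,0,0,0,0],[1.6,0,0,0,0,0,0],[2,0,0,0,0,0,0],[2,0,0,0,0,0,0],[2,0,0,0,0,0,0],[2,0,0,0,0,0,0]]]'

```text
clock: 17.85
position: [0.5373, -0.252, 0.2482]
ee_rot: [1.06, 1.297, -1.06]
force: [-0.0, 1.0, 0.6]
width: -0.001
```

send_rows --rows '[[[0.4,0,0,0,0,0,0],[0.8,0,0,0,0,0,0],[1.2,0,0,0,0,0,0],[1.6,0,0,0,0,0,0],[2,0,0,0,0,0,0],[2,0,0,0,0,0,0],[2,0,0,0,0,0,0],[2,0,0,0,0,0,0]]]'

```text
clock: 18.65
position: [0.5374, -0.2521, 0.2463]
ee_rot: [1.06, 1.297, -1.06]
force: [-0.1, 0.4, -0.3]
width: 0.006
```

send_rows --rows '[[[0.4,0,0,0,0,0,0],[0.8,0,0,0,0,0,0],[1.2,0,0,0,0,0,0],[1.6,0,0,0,0,0,0],[2,0,0,0,0,0,0],[2,0,0,0,0,0,0],[2,0,0,0,0,0,0],[2,0,0,0,0,0,0]]]'

```text
clock: 19.45
position: [0.5374, -0.2522, 0.2446]
ee_rot: [1.06, 1.297, -1.06]
force: [-1.9, 0.2, 5.3]
width: 0.005
```

send_rows --rows '[[[0.1,0,0,0,0,0,0],[0.2,0,0,0,0,0,0],[0.3,0,0,0,0,0,0],[0.3,0,0,0,0,0,0],[0.3,0,0,0,0,0,0],[0.3,0,0,0,0,0,0],[0.3,0,0,0,0,0,0],[0.3,0,0,0,0,0,0]]]'

```text
clock: 20.25
position: [0.5374, -0.2522, 0.2444]
ee_rot: [1.06, 1.297, -1.06]
force: [-2.2, 0.8, 6.3]
width: 0.004
```

```bash
python3 - <<'E'
from h import *
F=[]
for i in range(3):
    p,d=optics.get_image("side"); F.append(arm.observe()['force'])
print(np.round(F,2)); st()
cv2.imwrite(f"pics/side10.png",cv2.resize(p[80:260,320:560],(800,600),interpolation=cv2.INTER_CUBIC)[:,:,::-1])
E
```

```text
[[-1.36  0.31  6.68]
 [-1.93 -0.19  6.29]
 [-1.89  0.48  6.54]]
t 20.4 pos [ 0.5373 -0.2522  0.2444] F [-1.89  0.48  6.54] w 0.002
```

View pics/side10.png

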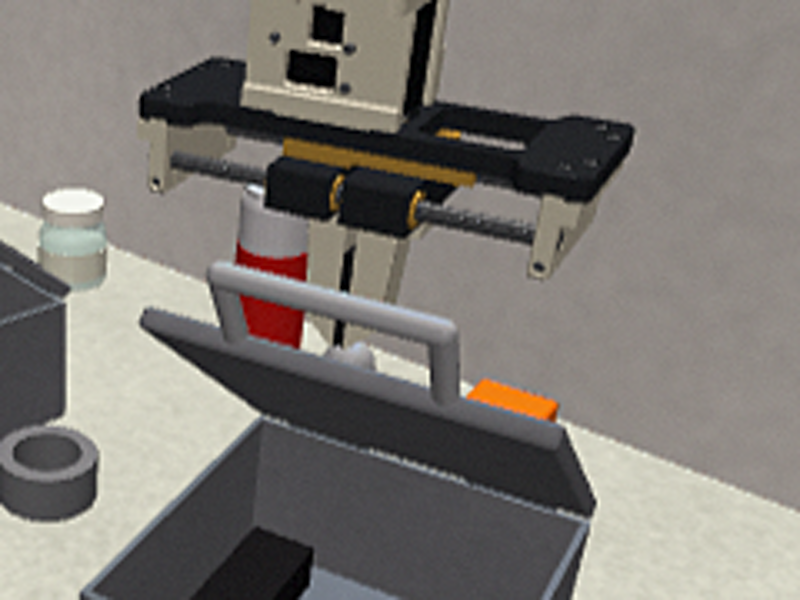

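The right lid bears 6.3–6.7 N steadily without moving, and the stiffness matches the stud, so it is the good one. Now I retract and measure the left lid.

send_rows --rows '[[[-1,0,0,0,0,0,0],[-3,0,0,0,0,0,0],[-8,0,0,0,0,0,0],[-20,0,0,0,0,0,0],[-45,0,0,0,0,0,0],[-80,0,0,0,0,0,0],[-115,0,0,0,0,0,0],[-115,0,0,0,0,0,0]]]'

```text
clock: 21.2
position: [0.5393, -0.2525, 0.365]
ee_rot: [1.061, 1.289, -1.056]
force: [0.5, 0.2, 0.2]
width: 0.004
```

```bash
python3 - <<'E'
from h import *
st()
for n in("side","top"):
    p,d=optics.get_image(n); np.savez(f"{n}11.npz",p=p,d=d)
    cv2.imwrite(f"pics/{n}11.png",p[:,:,::-1])
E
```

```text
t 21.2 pos [ 0.5393 -0.2525  0.365 ] F [0.51 0.19 0.23] w 0.004
```

View pics/top11.png

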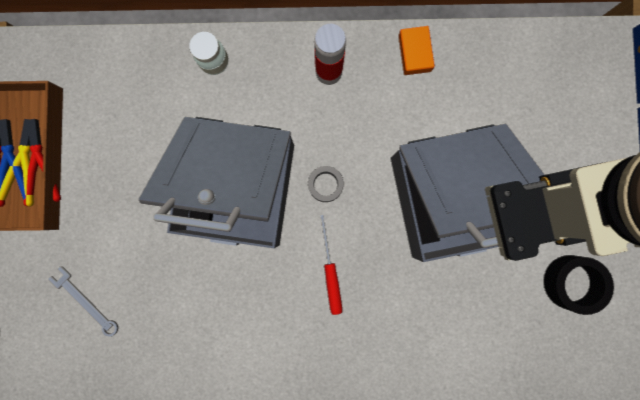

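Both lids stand half open. The left stud is at (205,197). Measuring it.

```bash
python3 - <<'E'
from h import *
z=np.load('top11.npz'); d=z['d']; C=cloud("top",d)
P=LEFT; m=np.zeros((400,640),np.uint8); cv2.fillConvexPoly(m,np.array([(195,125),(280,136),(262,205),(225,203),(220,185),(165,180)],np.int32),1)
Q=C[(m>0)&(d>0)]
for i in range(5):
    A=np.c_[Q[:,:2],np.ones(len(Q))]; g=np.linalg.lstsq(A,Q[:,2],rcond=None)[0]; r=Q[:,2]-A@g; 
    print(len(Q),r.std().round(4)); Q=Q[np.abs(r)<max(.003,2*r.std())]
c,s=np.cos(P[2]),np.sin(P[2]); a=np.arctan(-(g[0]*c+g[1]*s)); h=lidpt((*P,a),[0,0,.012])[0]
print('ang',a,'normal yaw',np.arctan2(-g[1],-g[0]),'z at hinge',g@[h[0],h[1],1],h[2])
top=lidpt((*P,a),[-.19,0,.016])[0]+[0,0,.012]; print('stud top',top, proj("top",top-[0,0,.004]))
for u,v in((205,196),(206,197),(204,197)): print(C[v,u])
cv2.imwrite('pics/top11c.png',cv2.resize(z['p'][110:260,130:310],(720,600),interpolation=cv2.INTER_CUBIC)[:,:,::-1])
E
```

```text
6103 0.0013
5951 0.0011
5937 0.0011
5934 0.0011
5934 0.0011
ang 0.690950715407811 normal yaw -0.15169817680663064 z at hinge 0.11030762910517722 0.10924768600998862
stud top [0.56038276 0.18717584 0.24541157] [[205.47430989 196.56123534]]
[0.56095277 0.18657785 0.24612867]
[0.55961446 0.18590655 0.24310066]
[0.55953272 0.1883731  0.24505251]
```

View pics/top11c.png

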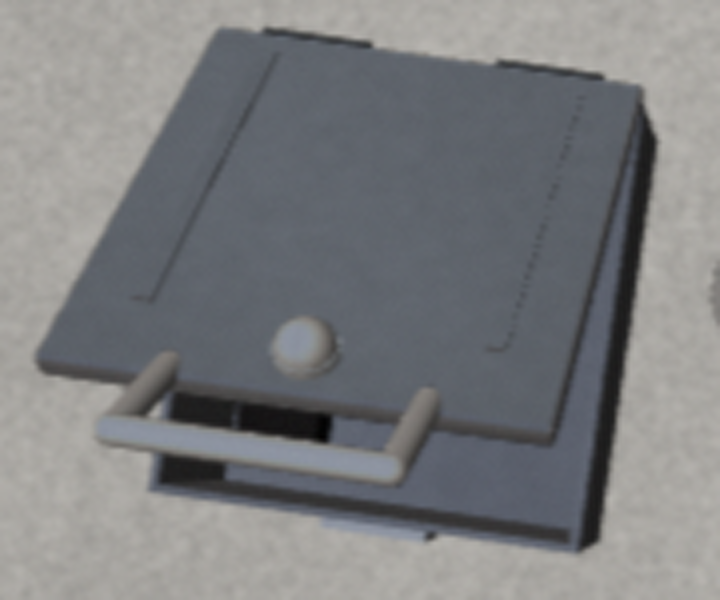

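```bash
cat >> h.py <<'E'
SL=np.array([.5602,.187,.2460])
E
python3 - <<'E'
from h import *
go(SL+[0,0,.12],tool(LEFT[2]-np.pi/2))
E
```

```text
shift [  -6.1  109.6 -425.8] turn [19.55  0.05 -0.12]
```

send_rows --rows '[[[-6,11,-42,2,0,0,0],[-6,22,-85,4,0,0,0],[-6,33,-128,6,0,0,0],[-6,44,-170,8,0,0,0],[-6,55,-213,10,0,0,0],[-6,66,-255,12,0,0,0],[-6,77,-298,14,0,0,0],[-6,88,-340,16,0,0,0]]]'

```text
clock: 22.1
position: [0.555, 0.1003, 0.3639]
ee_rot: [1.267, 1.171, -1.27]
force: [0.2, -0.4, -0.2]
width: 0.006
```

```bash
python3 - <<'E'
from h import *
st();go(SL+[0,0,.02],tool(LEFT[2]-np.pi/2))
E
```

```text
t 22.1 pos [0.555  0.1003 0.3639] F [ 0.16 -0.44 -0.21] w 0.006
shift [ 97.9  -1.6 -86.9] turn [3.47 0.04 0.1 ]
```

send_rows --rows '[[[0,-1,-35,1.5,0,0,0],[0,-1.6,-70,3.4,0,0,0],[5,-1.6,-87,3.4,0,0,0],[30,-1.6,-87,3.4,0,0,0],[60,-1.6,-87,3.4,0,0,0],[85,-1.6,-87,3.4,0,0,0],[97,-1.6,-87,3.4,0,0,0],[97,-1.6,-87,3.4,0,0,0]]]'

```text
clock: 22.9
position: [0.5599, 0.1849, 0.2658]
ee_rot: [1.307, 1.142, -1.314]
force: [0.5, -0.6, 0.7]
width: 0.006
```

```bash
python3 - <<'E'
from h import *
st();go(SL,tool(LEFT[2]-np.pi/2))
E
```

```text
t 22.9 pos [0.5599 0.1849 0.2658] F [ 0.49 -0.65  0.7 ] w 0.006
shift [19.8  0.1 -2.2] turn [0.15 0.12 0.21]
```

send_rows --rows '[[[4,0,-1.5,0,0,0,0],[8,0,-2.2,0,0,0,0],[11,0,-2.2,0,0,0,0],[14,0,-2.2,0,0,0,0],[15.5,0,-2.2,0,0,0,0],[16.5,0,-2.2,0,0,0,0],[17,0,-2.2,0,0,0,0],[17,0,-2.2,0,0,0,0]]]'

```text
clock: 23.7
position: [0.5614, 0.1877, 0.2509]
ee_rot: [1.31, 1.141, -1.31]
force: [0.5, 0.1, 0.4]
width: 0.004
```

send_rows --rows '[[[0.5,0,0,0,0,0,0],[1,0,0,0,0,0,0],[1.5,0,0,0,0,0,0],[2,0,0,0,0,0,0],[2.5,0,0,0,0,0,0],[3,0,0,0,0,0,0],[3.5,0,0,0,0,0,0],[3.5,0,0,0,0,0,0]]]'

```text
clock: 24.5
position: [0.5613, 0.1877, 0.2473]
ee_rot: [1.31, 1.141, -1.31]
force: [0.7, -0.6, 0.3]
width: 0.006
```

```bash
python3 - <<'E'
from h import *
st();T=tool(LEFT[2]-np.pi/2)
f=lambda a: lidpt((*LEFT,a),[-.19,0,.016])[0]+[0,0,.012]
for a in np.r_[.691,np.arange(.65,-.01,-.05)]: print(round(a,3),((f(a)-f(.691))@T*1000).round(1), f(a).round(4))
E
```

```text
t 24.5 pos [0.5613 0.1877 0.2473] F [ 0.68 -0.62  0.35] w 0.006
0.691 [0. 0. 0.] [0.5604 0.1872 0.2454]
0.65 [ 5.7 -5.4 -0. ] [0.5551 0.1879 0.2397]
0.6 [ 12.9 -11.6  -0. ] [0.5489 0.1888 0.2325]
0.55 [ 20.5 -17.4   0. ] [0.5432 0.1896 0.225 ]
0.5 [ 28.3 -22.9  -0. ] [0.5378 0.1904 0.2171]
0.45 [ 36.4 -27.9  -0. ] [0.5328 0.1911 0.2091]
0.4 [ 44.7 -32.6   0. ] [0.5282 0.1917 0.2007]
0.35 [ 53.2 -36.8   0. ] [0.524  0.1923 0.1922]
0.3 [ 62.  -40.6  -0. ] [0.5202 0.1929 0.1834]
0.25 [ 70.9 -43.9   0. ] [0.5169 0.1933 0.1745]
0.2 [ 80.  -46.8  -0. ] [0.514  0.1937 0.1654]
0.15 [ 89.2 -49.3  -0. ] [0.5116 0.1941 0.1562]
0.1 [ 98.5 -51.2   0. ] [0.5097 0.1944 0.1469]
0.05 [107.9 -52.7  -0. ] [0.5082 0.1946 0.1375]
-0.0 [117.4 -53.8  -0. ] [0.5071 0.1947 0.128 ]
```

send_rows --rows '[[[0.7,-0.5,0,0,0,0,0],[1.4,-1,0,0,0,0,0],[2.1,-1.4,0,0,0,0,0],[2.8,-1.8,0,0,0,0,0],[3.5,-2.2,0,0,0,0,0],[4.2,-2.8,0,0,0,0,0],[5,-3.5,0,0,0,0,0],[5,-3.5,0,0,0,0,0]]]'

```text
clock: 25.3
position: [0.5577, 0.1883, 0.2423]
ee_rot: [1.31, 1.141, -1.31]
force: [-0.2, 0.8, 1.6]
width: 0.002
```

```bash
python3 - <<'E'
from h import *
p,d=optics.get_image("side");st()
cv2.imwrite(f"pics/side12.png",cv2.resize(p[30:210,180:420],(800,600),interpolation=cv2.INTER_CUBIC)[:,:,::-1])
E
```

```text
t 25.35 pos [0.5578 0.1882 0.2424] F [-1.44  0.83  1.62] w 0.006
```

View pics/side12.png

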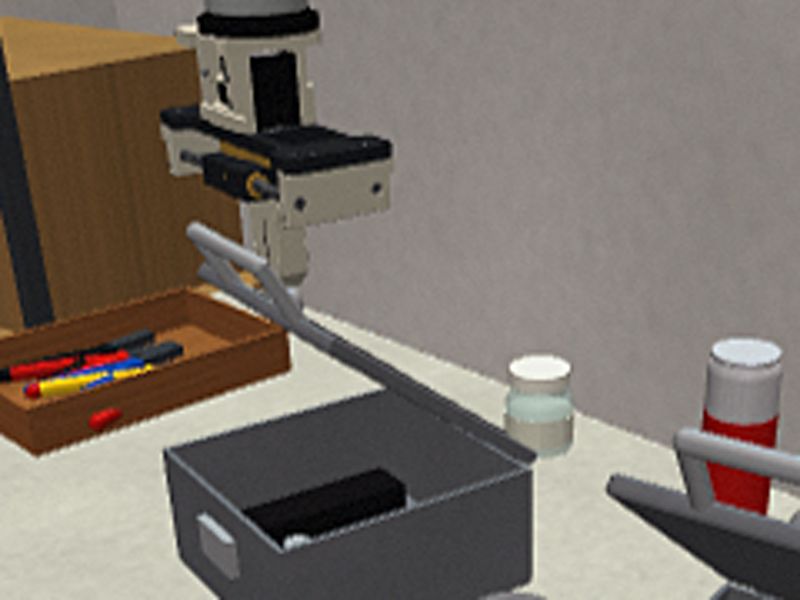

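The left lid yields at about 2 N, so it is the worn one. I follow its arc down.

send_rows --rows '[[[2.7,-2.5,0,0,0,0,0],[5.6,-5,0,0,0,0,0],[8.5,-7.5,0,0,0,0,0],[11.4,-9.9,0,0,0,0,0],[14.5,-12.2,0,0,0,0,0],[17.5,-14.5,0,0,0,0,0],[20.6,-16.7,0,0,0,0,0],[23.8,-18.9,0,0,0,0,0]]]'

```text
clock: 26.15
position: [0.539, 0.1907, 0.2183]
ee_rot: [1.31, 1.141, -1.31]
force: [-1.0, 0.1, 1.3]
width: 0.005
```

```bash
python3 - <<'E'
from h import *
o=st();T=tool(LEFT[2]-np.pi/2)
f=lambda a: lidpt((*LEFT,a),[-.19,0,.016])[0]+[0,0,.012]
from scipy.optimize import brentq
a0=brentq(lambda a:f(a)[2]-o['position'][2]+.0002,-.1,.8); print(a0,f(a0))
for a in a0-.02*np.arange(1,30): print(round(a,3),((f(a)-f(a0))@T*1000).round(1))
E
```

```text
t 26.15 pos [0.539  0.1907 0.2183] F [-0.97  0.12  1.32] w 0.005
0.5060461658688703 [0.53839593 0.19028772 0.21809201]
0.486 [ 3.2 -2.1  0. ]
0.466 [ 6.4 -4.1  0. ]
0.446 [ 9.7 -6.1  0. ]
0.426 [13. -8.  0.]
0.406 [16.3 -9.8  0. ]
0.386 [ 19.7 -11.6   0. ]
0.366 [ 23.1 -13.3   0. ]
0.346 [ 26.6 -14.9   0. ]
0.326 [ 30.1 -16.4   0. ]
0.306 [ 33.6 -17.9   0. ]
0.286 [ 37.1 -19.3   0. ]
0.266 [ 40.7 -20.7   0. ]
0.246 [ 44.3 -21.9   0. ]
0.226 [ 47.9 -23.1   0. ]
0.206 [ 51.6 -24.3   0. ]
0.186 [ 55.2 -25.3   0. ]
0.166 [ 58.9 -26.3   0. ]
0.146 [ 62.6 -27.2   0. ]
0.126 [ 66.3 -28.    0. ]
0.106 [ 70.1 -28.8   0. ]
0.086 [ 73.8 -29.5   0. ]
0.066 [ 77.6 -30.1   0. ]
0.046 [ 81.4 -30.6   0. ]
0.026 [ 85.1 -31.1   0. ]
0.006 [ 88.9 -31.5   0. ]
-0.014 [ 92.7 -31.8   0. ]
-0.034 [ 96.6 -32.    0. ]
-0.054 [100.4 -32.2   0. ]
-0.074 [104.2 -32.2   0. ]
```

send_rows --rows '[[[3.2,-2.1,0,0,0,0,0],[6.4,-4.1,0,0,0,0,0],[9.7,-6.1,0,0,0,0,0],[13,-8,0,0,0,0,0],[16.3,-9.8,0,0,0,0,0],[19.7,-11.6,0,0,0,0,0],[23.1,-13.3,0,0,0,0,0],[26.6,-14.9,0,0,0,0,0]]]'

```text
clock: 26.95
position: [0.5243, 0.1928, 0.1917]
ee_rot: [1.31, 1.141, -1.31]
force: [-0.4, 0.4, 1.9]
width: 0.004
```

send_rows --rows '[[[3.5,-1.5,0,0,0,0,0],[7,-3,0,0,0,0,0],[10.5,-4.4,0,0,0,0,0],[14.1,-5.8,0,0,0,0,0],[17.7,-7,0,0,0,0,0],[21.3,-8.2,0,0,0,0,0],[25,-9.4,0,0,0,0,0],[28.6,-10.4,0,0,0,0,0]]]'

```text
clock: 27.75
position: [0.5141, 0.1943, 0.1631]
ee_rot: [1.31, 1.141, -1.31]
force: [-0.1, 0.4, 1.6]
width: 0.005
```

```bash
python3 - <<'E'
from h import *
o=st();T=tool(LEFT[2]-np.pi/2)
p,d=optics.get_image("side")
cv2.imwrite(f"pics/side13.png",cv2.resize(p[30:210,180:420],(800,600),interpolation=cv2.INTER_CUBIC)[:,:,::-1])
E
```

```text
t 27.75 pos [0.5141 0.1943 0.1631] F [-0.1   0.38  1.58] w 0.005
```

View pics/side13.png

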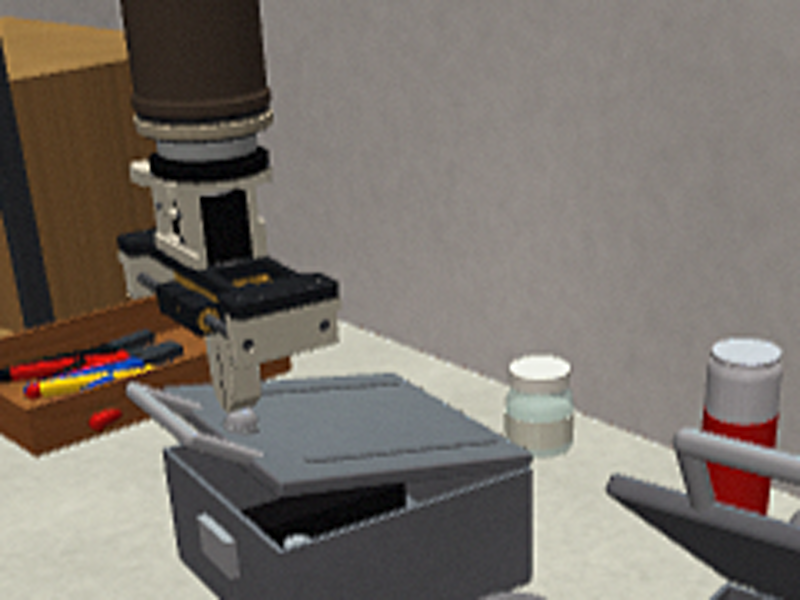

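send_rows --rows '[[[3.7,-1,0,0,0,0,0],[7.4,-1.9,0,0,0,0,0],[11.1,-2.7,0,0,0,0,0],[14.9,-3.5,0,0,0,0,0],[18.6,-4.2,0,0,0,0,0],[22.4,-4.8,0,0,0,0,0],[25.5,-5.2,0,0,0,0,0],[28,-5.5,0,0,0,0,0]]]'

```text
clock: 28.6
position: [0.5086, 0.195, 0.1351]
ee_rot: [1.31, 1.141, -1.31]
force: [-1.2, 0.0, -0.4]
width: 0.005
```

send_rows --rows '[[[0.8,-0.1,0,0,0,0,0],[1.6,-0.2,0,0,0,0,0],[2.4,-0.3,0,0,0,0,0],[3.2,-0.4,0,0,0,0,0],[3.8,-0.5,0,0,0,0,0],[4.2,-0.5,0,0,0,0,0],[4.5,-0.5,0,0,0,0,0],[4.5,-0.5,0,0,0,0,0]]]'

```text
clock: 29.4
position: [0.5082, 0.1951, 0.1309]
ee_rot: [1.31, 1.141, -1.31]
force: [0.1, -0.3, 0.9]
width: 0.002
```

Now in small steps until the stop shows in the force.

send_rows --rows '[[[0.3,0,0,0,0,0,0],[0.6,0,0,0,0,0,0],[0.9,0,0,0,0,0,0],[1.2,0,0,0,0,0,0],[1.5,0,0,0,0,0,0],[1.8,0,0,0,0,0,0],[2,0,0,0,0,0,0],[2,0,0,0,0,0,0]]]'

```text
clock: 30.2
position: [0.5082, 0.1951, 0.1289]
ee_rot: [1.31, 1.141, -1.31]
force: [-0.2, 0.0, 0.6]
width: 0.004
```

send_rows --rows '[[[0.3,0,0,0,0,0,0],[0.6,0,0,0,0,0,0],[0.9,0,0,0,0,0,0],[1.2,0,0,0,0,0,0],[1.5,0,0,0,0,0,0],[1.5,0,0,0,0,0,0],[1.5,0,0,0,0,0,0],[1.5,0,0,0,0,0,0]]]'

```text
clock: 31.0
position: [0.5082, 0.1951, 0.1275]
ee_rot: [1.31, 1.141, -1.31]
force: [-0.7, -0.2, 2.4]
width: 0.006
```

send_rows --rows '[[[0.2,0,0,0,0,0,0],[0.4,0,0,0,0,0,0],[0.6,0,0,0,0,0,0],[0.8,0,0,0,0,0,0],[1,0,0,0,0,0,0],[1,0,0,0,0,0,0],[1,0,0,0,0,0,0],[1,0,0,0,0,0,0]]]'

```text
clock: 31.8
position: [0.5082, 0.1951, 0.1265]
ee_rot: [1.31, 1.141, -1.31]
force: [-0.3, -0.8, 4.6]
width: 0.003
```

send_rows --rows '[[[0.1,0,0,0,0,0,0],[0.2,0,0,0,0,0,0],[0.3,0,0,0,0,0,0],[0.4,0,0,0,0,0,0],[0.5,0,0,0,0,0,0],[0.5,0,0,0,0,0,0],[0.5,0,0,0,0,0,0],[0.5,0,0,0,0,0,0]]]'

```text
clock: 32.6
position: [0.5082, 0.1951, 0.126]
ee_rot: [1.31, 1.141, -1.31]
force: [-1.9, -0.1, 6.3]
width: 0.005
```

send_rows --rows '[[[-1,0,0,0,0,0,0],[-3,0,0,0,0,0,0],[-8,0,0,0,0,0,0],[-25,0,0,0,0,0,0],[-60,0,0,0,0,0,0],[-100,0,0,0,0,0,0],[-140,0,0,0,0,0,0],[-160,0,0,0,0,0,0]]]'

```text
clock: 33.4
position: [0.5089, 0.1957, 0.2896]
ee_rot: [1.313, 1.14, -1.306]
force: [0.5, 0.4, -0.0]
width: 0.004
```

send_rows --rows '[[[-20,0,40,0,0,0,0],[-20,0,80,0,0,0,0],[-20,0,120,0,0,0,0],[-20,0,160,0,0,0,0],[-20,0,190,0,0,0,0],[-20,0,200,0,0,0,0],[-20,0,200,0,0,0,0],[-20,0,200,0,0,0,0]]]'

```text
clock: 34.2
position: [0.4808, -0.0016, 0.306]
ee_rot: [1.31, 1.142, -1.309]
force: [0.1, 0.6, 0.2]
width: 0.004
```

```bash
python3 - <<'E'
from h import *
st()
ims={}
for n in("side","top"):
    p,d=optics.get_image(n); ims[n]=(p,d)
    cv2.imwrite(f"pics/{n}14.png",p[:,:,::-1])
for n in ims:
  d=ims[n][1];C=cloud(n,d)
  for nm,P,a0 in(("left",LEFT,0),("right",RIGHT,.69)):
    ins=np.array([lidpt((*P,a0),[a,b,.012])[0] for a in(-.15,-.03) for b in(-.07,.07)])
    m=np.zeros((400,640),np.uint8); cv2.fillConvexPoly(m,cv2.convexHull(proj(n,ins).astype(np.int32)),1)
    Q=C[(m>0)&(d>0)]
    for i in range(6):
        A=np.c_[Q[:,:2],np.ones(len(Q))]; g=np.linalg.lstsq(A,Q[:,2],rcond=None)[0]; r=Q[:,2]-A@g; Q=Q[np.abs(r)<max(.003,2*r.std())]
    print(n,nm,len(Q),r.std().round(4),'ang',np.arctan(-(g[0]*np.cos(P[2])+g[1]*np.sin(P[2]))).round(4),'z',Q[:,2].mean().round(4))
E
```

```text
t 34.2 pos [ 0.4808 -0.0016  0.306 ] F [0.05 0.61 0.18] w 0.004
side left 1150 0.0009 ang 0.0009 z 0.1127
side right 824 0.0008 ang 0.7006 z 0.2119
top left 5026 0.0013 ang -0.0009 z 0.1125
top right 4440 0.0012 ang 0.6883 z 0.1693
```

View pics/side14.png

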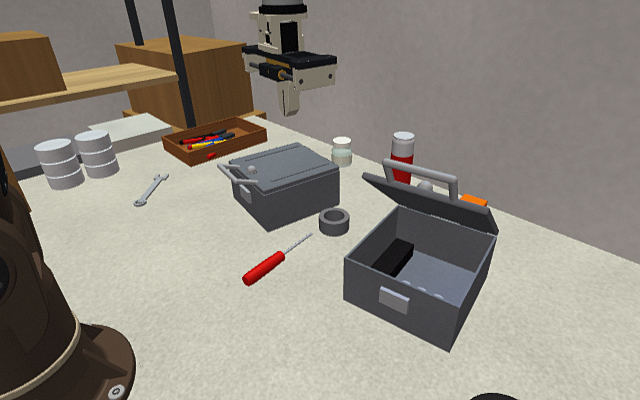

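View pics/top14.png

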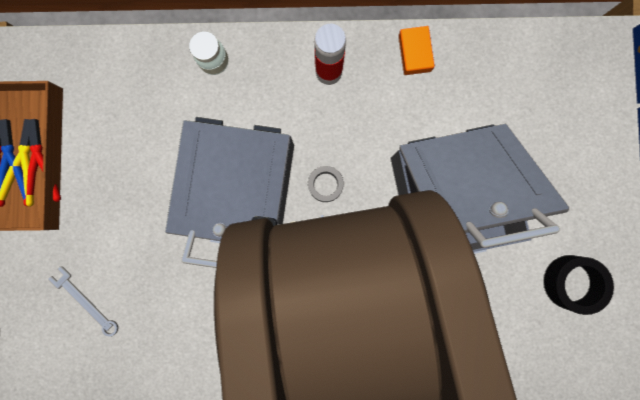

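The left lid is shut (0.00 rad) and the right one stands at 0.69 rad. The tape, at (325,184) in the top view, and the screwdriver, seen in the side view, have not moved, and the arm is clear of everything. Handing in.

```bash
python3 -c "
from cell import arm
print(arm.sign_off())"
```

```text
the job is handed in; nothing more can be done
None
```

The job is done and handed in at about 34 s, under the 72 s limit. My last checks show the good lid standing half open and the worn lid fully shut.

- **Lifting:** I lifted both lids by their bars to about 0.69 rad and let go, and both stood by themselves at once. The right lid took about 11–13 N along the arc and the left about 7 N, a little above the 5 N given for a worn hinge.
- **Right toolbox (good):** its stud bore 6.3–6.7 N steadily and the lid did not move. It was left standing at 0.69–0.70 rad by depth-plane fits from both cameras.
- **Left toolbox (worn):** its lid gave way at about 2 N and I followed it down to the stop. I confirmed the stop with a final 6.3 N, and the depth fits give 0.00 ± 0.001 rad.
- **Forces:** the highest stud force I read was 6.7 N, but I only read the force at the end of each move and between moves.
- **Surroundings:** by eye, the tape roll and screwdriver lie where they were. The arm ended clear of everything, with force readings near zero.

One small disagreement: the right stud was touched about 1 mm higher than my pose fit predicted. No check failed.

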